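Close and pin a flow-cell clamp

ROBOT

A 7-joint arm with a two-finger parallel gripper is mounted at the origin on the work surface. World frame = base frame: x ahead of the robot, y to its left, z up, the work surface at z = 0. Lengths are in m, angles in rad, forces in N, time in s.
With the tool pointing down it reaches from about 0.4 to 0.85 m from the base axis. Payload 10.4 kg.
Tool frame: the origin (TCP) lies at the very end of the fingers, on their centre line; the grasp point (between the pads) lies r.tcp_to_grasp behind it (r.tcp_to_grasp is the distance from the TCP to the grasp point, in m); z points along the fingers, y is the line along which they close (so a half turn about z gives the same grasp; the last joint's range is limited). The gripper opens to 87 mm and grips with 3 to 60 N. Pads are 19 mm wide; open, the fingers measure 117 mm over their backs; the gripper's body (75 mm by 190 mm) begins 51 mm behind the grasp point.
Start: joints at [1.108, 0.332, -0.065, 1.46, 0.022, 1.35, -0.088], TCP at [0.266, -0.566, 0.223] pointing down, gripper open.
Joint ranges: [-2.6, 2.6], [-0.5, 2.12], [-1.47, 1.34], [0.16, 2.42], [-1.27, 4.41], [0.06, 2.06], [-2.6, 2.6]. Speed limits (rad/s): [2.22, 2.22, 2.79, 2.79, 3.14, 3.14, 3.14].

INTERFACE

Orientations are given as a unit quaternion [x, y, z, w].
In Python, from bench import monitor, cams, ticket, r gives the robot as it stands.
- The arm moves only by the shell command python3 -m crank 'ROWS' [OPENING] [FORCE]. ROWS is a JSON object whose one key "steps" holds a list of rows, each a list of 2 entries, a list of its own where there are three numbers: the shift along the world's x, y, z in units of 25 mm (1.0 is 25 mm), then the turn, a rotation vector about the world's x, y, z in units of 5 degrees (1.0 is 5 degrees). In form: {"steps": [[[x, y, z], [ax, ay, az]], ...]}. A call has 1 to 10 rows; each row shifts and turns the commanded pose from where the row before left it; what a row does not reach is not made up. A row lasts 1/12 s, in which the tool goes at most 41.7 mm and 7.16 degrees, less where a joint would pass 70% of its speed; a pose out of reach is approached as far as the arm can. A call is refused whole if a number of a shift passes 1 or a number of a turn 1, either way. A call with a gripper value outside its range is refused whole. OPENING is the finger opening in mm, from 0 to 87, set as the call begins (- or left out, the last holds). The fingers move at their own pace and stop on an object; FORCE is the grip in N (left out, the last holds). Time passes only in rows, so rows that do not move let the fingers close. It gives the time, the measured TCP pose, the force, the opening and the grip force at its end, in the units of the state.
- monitor.read_state(): the state, without advancing time (a new reading comes with each control period).
- cams.camera(name): name is "scene" or "top" or "wrist"; returns a dict with "pixels" (400x640x3 uint8, blue, green, red), "z_map" (400x640 float32, m along the optical axis (not along the pixel's ray), 0 where there is no reading), "vfov" (degrees; the focal length in pixels is half the picture's height over the tangent of half this angle, whatever the lens; pixels are square), "cx", "cy" (the principal point, pixels), "T" (4x4, takes a point from camera to world coordinates). Camera axes: x right, y up, looking along -z (the intrinsics and any distortion apply to the point x, -y, -z); pixel columns grow to the right and rows downward; lengths in m; the calibration is good to about 2 mm. A picture is of the moment at which its call begins.
- ticket.close_job(): hands the job in; it is judged then, once.
The state is a dict: "time": time; "joint_positions": joint angles; "joint_vel": joint speeds; "joint_torque": joint torques, N m; "ee_pos": TCP position; "eef_rot": TCP orientation; "ft_force": force on the tool from outside, world axes, zero at the start; "torque": the same for the moment, N m; "width": finger opening in m; "grip_force": force on a finger pad.
Only numpy, scipy, OpenCV 4.12 (cv2) and the standard library are available. Lean on these libraries where they do the work, as an engineer would, in place of code of your own. Each camera call takes 0.05 s, during which the arm holds its last target. There are 200 camera calls.

TASK

Get the flow-cell clamp ready for the microscope: draw the red-handled pin up out of the bore in the clamp's base and park it upright in the notch of the white pin rest, letting go of it there. Then swing the blue lid over onto the base, take the pin again and push it down through the hole in the lid into the bore until its flange presses the springy lid fully shut. Finish while still holding the pin down, so that the lid stays pressed shut, and leave the bottle, tip box and culture flask alone.

Things in the scene. Friction and masses are not known exactly. Their poses are not given: they have to be found in the camera images.
- base: Lower half of the clamshell clamp, fixed to the bench: aluminium block 120 (x) x 150 (y) x 50 mm high with a glass slide and a black rubber gasket frame on top. Origin: centre of its underside, on the bench; z up. The lid's hinge runs along the base's x axis at y = +60 mm, 59 mm above the bench. It stands turned by up to 0.35 rad
- bore (a point): Centre of the mouth of the pin bore in the base's top face (at base x 0, y -40 mm, 50 mm above the bench). The bore is upright, 12 mm in diameter, goes down through the whole base, and its mouth has a 2 mm chamfer
- lid (a joint): Angle of the blue lid. 0 = shut (level, underside 54 and top 64 mm above the bench), grows as it opens. Starts at 1.7 to 2.0 (stop), past upright, leaning to the base's +y side. Damped: pushed from behind (+y side) to below 1.2, it sinks by its weight in about 2 s, then the sprung gasket holds it ajar at about 0.05. About 8 N down at the hole shuts it fully; let go, it lifts again
- lid_hinge (a point): Middle of the lid's hinge axis, at mid-thickness of the lid. The lid is a plate 100 (along the hinge) x 106 x 10 mm with an amber window
- lid_hole (a point): Centre of the lid's 13 mm pin hole at its upper face (the one that is up when shut), 100 mm from the hinge axis; moves with the lid. In line with the bore when shut and, within 0.5 mm, when ajar (then about 5 mm higher than shut)
- lid_edge (a point): Middle of the lid's free edge, at mid-thickness, 118 mm from the hinge axis; moves with the lid
- pin: Loose pin of about 70 g, at first upright in the base's bore, flange on the base's top. Origin: centre of its lower tip; z up the pin. Steel shank 10 mm in diameter from 0 to 40 mm (tapered tip 4 mm), flange 28 mm in diameter from 40 to 45 mm, red round handle 18 mm in diameter from 45 to 85 mm (grip it there from above). Home with the lid shut, its tip is 24 mm above the bench
- pin_rest: White pin rest, 50 x 50 x 55 mm high, fixed to the bench on the base's -y side, 0.15 to 0.19 m from the base's centre. Origin: centre of its underside; z up. An upright slot 14 mm wide, cut down its full height, opens to its own -y face and runs from there to 7 mm past its centre. It may be turned by up to 0.5 rad to the base
- notch (a point): Parking point: centre of the rest's top face, 55 mm above the bench, in the slot. Parked, the pin's shank hangs upright here in the slot and its flange lies on the rest's top face (tip 15 mm above the bench)
- reagent_bottle: Bystander: amber jar with white cap, 52 mm in diameter, 75 mm high; origin: centre of its underside
- tip_box: Bystander: blue pipette-tip box with clear cover, 75 x 60 x 57 mm high; origin: centre of its underside
- culture_flask: Bystander: flat pinkish culture flask with red cap, lying, 70 x 120 x 26 mm high; origin: centre of the underside of its 70 x 85 mm body; cap towards its +y
Not all that is in view belongs to the job. There is more than one size of the base; the job needs the middle-sized.

How it is judged:
On the way, in this order (a step that is already met when the one before it is completed fails the run):
1. the pin is parked upright in the rest's notch and let go (horizontal distance between pin and notch below 0.014 m and height (world z) of pin between 0.01 and 0.02 m and angle between pin's own z axis and vertical below 0.2 rad and contact force between the fingers and pin below 0.2 N), for 0.2 s.
2. the lid is swung over onto the base while the pin is parked (value of joint lid below 0.12 rad and horizontal distance between pin and notch below 0.014 m and height (world z) of pin below 0.02 m), for 0.1 s.
At the end, for the whole second after the job is handed in: Pin through the lid's hole and in the base's bore (tip within 5 mm of the bore's axis and under 28 mm above the bench, within 0.1 rad of upright), lid pressed shut (below 0.02 rad), fingers still on the pin (over 2 N) and pin pressing on the clamp (over 3 N) (value of joint lid below 0.02 rad and horizontal distance between pin and bore below 0.005 m and z of pin in the frame of base below 0.028 m and angle between the z axis of pin and the z axis of base, either way round below 0.1 rad and contact force between pin and base above 3 N and contact force between the fingers and pin above 2 N); the arm keeps its last pose, push and grip.
It fails at once if a bystander is disturbed (moved over 20 mm) (distance of any of reagent_bottle, tip_box, culture_flask from where it was at the start of the episode above 0.02 m).
It also fails if it takes over 69 s, if anything falls off the work surface, if the arm or the gripper's body presses on something with over 40 N, if the wrist force passes 120 N, or if a joint passes its speed limit or range.

## Working session

There is one attempt and no reset: what is moved stays moved. The work goes in short steps, Python scripts to look and compute and a shell command to move; the robot and the scene stay as the last step left them, time stands still between calls to the robot, and variables do not carry over. Pictures are saved under pics/ and viewed, at most 10 in all, crops included, and the job is handed in when it is done.

```bash
ls; mkdir -p pics; cat > h.py <<'E'
import numpy as np, cv2
from bench import monitor, cams, ticket, r
def grab(n):
    c=cams.camera(n); np.save(f'/tmp/{n}.npy',c,allow_pickle=True); return c
def world(c,u,v,z=None):
    H=c['pixels'].shape[0]; f=H/2/np.tan(np.radians(c['vfov'])/2)
    d=c['z_map'][v,u] if z is None else z
    p=np.array([(u-c['cx'])/f*d,-(v-c['cy'])/f*d,-d,1]); return (c['T']@p)[:3]
def cloud(c):
    H,W=c['z_map'].shape; f=H/2/np.tan(np.radians(c['vfov'])/2)
    v,u=np.mgrid[:H,:W]; d=c['z_map']
    P=np.stack([(u-c['cx'])/f*d,-(v-c['cy'])/f*d,-d,np.ones_like(d)],-1)@c['T'].T
    return P[...,:3]
E
python3 - <<'E'
from h import *
for n in ['scene','top']:
    c=grab(n); cv2.imwrite(f'pics/{n}.png',c['pixels']); print(n,c.keys(),c['vfov'],c['cx'],c['cy'],c['T'].round(3).tolist(),(c['z_map']==0).mean())
    
print(r.tcp_to_grasp, monitor.read_state())
E
```

```text
pics
scene dict_keys(['pixels', 'z_map', 'vfov', 'cx', 'cy', 'T']) 47.184418398855485 318.20485975774875 200.8395771110301 [[0.816, -0.326, 0.477, 1.17], [0.578, 0.471, -0.667, -0.8], [-0.007, 0.82, 0.573, 0.738], [0.0, 0.0, 0.0, 1.0]] 0.00403125
top dict_keys(['pixels', 'z_map', 'vfov', 'cx', 'cy', 'T']) 49.34745798684418 322.7190060512015 194.5497576702662 [[-0.014, 0.991, -0.136, 0.423], [-1.0, -0.017, -0.02, -0.048], [-0.022, 0.135, 0.991, 1.264], [0.0, 0.0, 0.0, 1.0]] 0.00386328125
0.0187 {'time': 0.1, 'joint_positions': array([ 1.10840745,  0.33282736, -0.06471773,  1.4608707 ,  0.02163517,
        1.34990905, -0.08848867]), 'joint_vel': array([-1.40477971e-03, -1.61640760e-03,  2.94337288e-05, -1.17367016e-03,
       -4.75587136e-06, -9.54128690e-04, -1.62418722e-03]), 'joint_torque': array([ 1.32288533e-03, -6.24544644e+01,  2.47076398e-02, -3.90724218e+01,
       -6.11646334e-02,  3.64730414e-02,  1.30760693e-06]), 'ee_pos': array([ 0.2659357 , -0.56520546,  0.22181551]), 'eef_rot': array([ 9.75914235e-01,  2.18153549e-01, -1.86610927e-04, -6.31885058e-04]), 'ft_force': array([0.74253917, 0.63890309, 0.48160698]), 'torque': array([0.02587002, 0.00323776, 0.01677622]), 'grip_force': 0.0, 'width': 0.08729559023800862}
```

View pics/top.png

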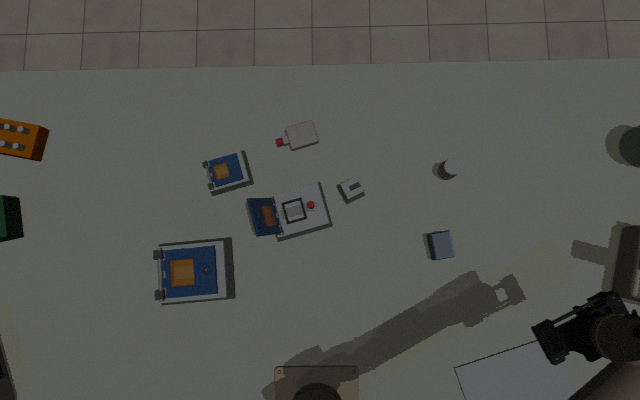

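View pics/scene.png

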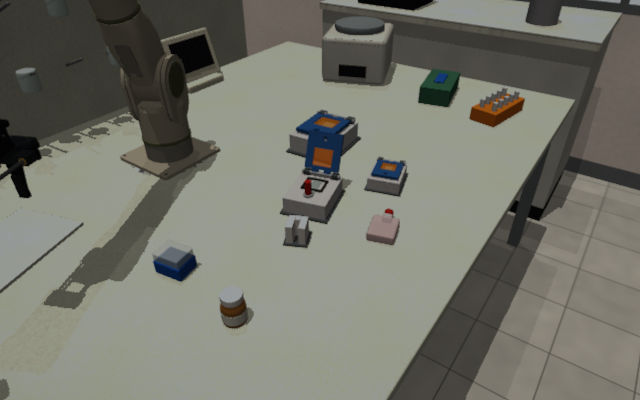

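The top view shows the middle clamp at about (300,210), its red pin at (311,204), the lid standing open to the left at (263,216), and the rest at (350,188). The flask is at (300,135), the bottle at (447,168) and the tip box at (440,245). The scene view agrees: pin at (308,187), rest at (297,231). The smaller and larger clamps are decoys.

```bash
cat > m.py <<'E'
from h import *
for n,pb,rb in [('top',(225,170,335,245),(335,172,370,206)),('scene',(275,165,350,222),(280,212,315,248))]:
    c=np.load(f'/tmp/{n}.npy',allow_pickle=True).item(); P=cloud(c); I=c['pixels'].astype(int)
    t=P[250:260,380:400] if n=='top' else P[330:340,300:320]
    print(n,'table z',np.median(t[...,2]).round(4), t[...,2].std().round(4))
    def sub(b): 
        u0,v0,u1,v1=b; return P[v0:v1,u0:u1].reshape(-1,3),I[v0:v1,u0:u1].reshape(-1,3)
    Q,C=sub(pb)
    m=(Q[:,2]>.042)&(Q[:,2]<.056)&(np.ptp(C,axis=1)<40)
    rr=cv2.minAreaRect(Q[m,:2].astype(np.float32)*1000); print(' base top',m.sum(),rr,np.median(Q[m,2]))
    red=(C[:,2]>90)&(C[:,1]<50)&(C[:,0]<60)&(Q[:,2]>.06)
    print(' pin red',red.sum(),Q[red].mean(0),Q[red].min(0),Q[red].max(0))
    bl=(C[:,0]>60)&(C[:,2]<50)&(Q[:,2]>.06)
    print(' lid',bl.sum(),Q[bl].mean(0),Q[bl].min(0),Q[bl].max(0))
    Q,C=sub(rb); m=(Q[:,2]>.047)&(Q[:,2]<.063)
    print(' rest',m.sum(),cv2.minAreaRect(Q[m,:2].astype(np.float32)*1000),np.median(Q[m,2]))
E
python3 m.py
```

```text
top table z -0.0012 0.0893
 base top 2006 ((560.4338989257812, 112.02159881591797), (312.5003662109375, 169.86203002929688), 78.4798583984375) 0.04931332173610403
 pin red 18 [0.55905299 0.00876648 0.09371219] [0.55275608 0.00486391 0.09146823] [0.56673577 0.01324939 0.09568872]
 lid 5 [0.52875296 0.15793497 0.16464713] [0.473584   0.14403645 0.16232214] [0.56792503 0.16834896 0.16627994]
 rest 257 ((608.11083984375, -103.44461822509766), (50.17862319946289, 50.22488021850586), 26.510908126831055) 0.05359123672201371
scene table z 0.0007 0.0734
 base top 1312 ((559.3245239257812, 2.1730194091796875), (122.78216552734375, 248.51551818847656), 15.345696449279785) 0.05085457293447598
 pin red 17 [0.55910458 0.00646487 0.0949109 ] [ 0.55276107 -0.0010061   0.09313681] [0.5665491  0.01618743 0.09656511]
 lid 165 [0.54308074 0.10481072 0.07963924] [ 0.48313379 -0.80041714  0.06256326] [1.16968116 0.12871963 0.73836834]
 rest 274 ((607.5245361328125, -105.68817138671875), (50.35210037231445, 57.991050720214844), 26.743385314941406) 0.05505071780130777
```

```bash
python3 -m crank '{"steps":[[[0.6,1,0.2],[0,0,0.8]],[[0.6,1,0.2],[0,0,0.8]],[[0.6,1,0.2],[0,0,0.8]],[[0.6,1,0.2],[0,0,0.8]],[[0.6,1,0.2],[0,0,0.8]],[[0.6,1,0.2],[0,0,0.8]],[[0.6,1,0.2],[0,0,0.8]],[[0.6,1,0.2],[0,0,0.8]],[[0.6,1,0],[0,0,0.8]],[[0.6,1,0],[0,0,0.8]]]}' 60
python3 -m crank '{"steps":[[[0.6,1,0],[0,0,0.8]],[[0.6,1,0],[0,0,0.8]],[[0.6,1,0],[0,0,0.8]],[[0.6,1,0],[0,0,0.8]],[[0.6,1,0],[0,0,0.8]],[[0.6,1,0],[0,0,0.8]],[[0.6,1,0],[0,0,0.8]],[[0.6,1,0],[0,0,0.8]],[[0.6,1,0],[0,0,0.8]],[[0.6,1,0],[0,0,0.8]]]}'
python3 -m crank '{"steps":[[[0,0.5,0],[0,0,0]],[[0,0,0],[0,0,0]],[[0,0,0],[0,0,0]]]}'
python3 - <<'E'
from h import *
c=grab('wrist'); cv2.imwrite('pics/w1.png',c['pixels']); print(c['vfov'],c['T'].round(3).tolist())
E
```

```text
time: 0.93
ee_pos: [0.4166, -0.3142, 0.2627]
eef_rot: [0.842, 0.54, -0.0, 0.0]
ft_force: [0.7, 0.2, -0.3]
width: 0.0596
grip_force: 0.0
time: 1.77
ee_pos: [0.5665, -0.0643, 0.2623]
eef_rot: [0.606, 0.795, -0.0, -0.0]
ft_force: [0.1, 0.1, -0.8]
width: 0.0598
grip_force: 0.0
time: 2.02
ee_pos: [0.5657, -0.0531, 0.2623]
eef_rot: [0.608, 0.794, -0.0, -0.0]
ft_force: [-0.0, -0.9, 1.1]
width: 0.0595
grip_force: 0.0
69.92817488791954 [[0.965, -0.254, -0.065, 0.547], [0.263, 0.934, 0.241, 0.013], [-0.0, -0.25, 0.968, 0.424], [0.0, 0.0, 0.0, 1.0]]
```

View pics/w1.png

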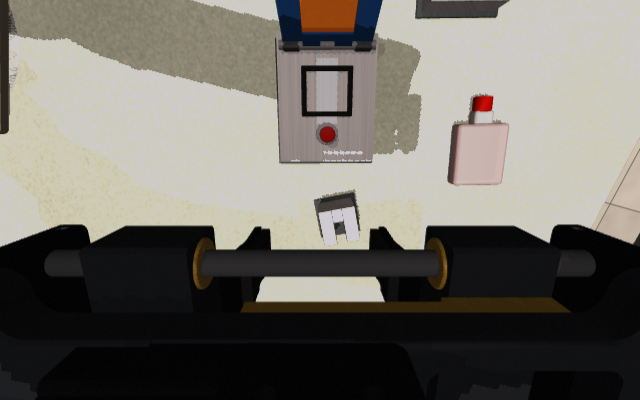

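The wrist view shows the clamp square to the gripper: pin at (327,134), hinge at about (327,43), and the rest at (338,220) with its slot opening downwards in the picture. Measuring from here.

```bash
cat > m2.py <<'E'
from h import *
def rect(Q): 
    (x,y),s,a=cv2.minAreaRect(Q[:,:2].astype(np.float32)*1000); return np.round([x,y,*s,a],1)
def meas(c,bb,rb):
    P=cloud(c); I=c['pixels'].astype(int)
    def sub(b): 
        u0,v0,u1,v1=b; return P[v0:v1,u0:u1].reshape(-1,3),I[v0:v1,u0:u1].reshape(-1,3)
    if bb:
        Q,C=sub(bb); m=(Q[:,2]>.044)&(Q[:,2]<.054)
        print('base',m.sum(),rect(Q[m]),np.median(Q[m,2]))
        red=(C[:,2]>70)&(C[:,1]<.5*C[:,2])&(C[:,0]<.6*C[:,2]); 
        t=red&(Q[:,2]>.088)&(Q[:,2]<.11); print('pin top',t.sum(),Q[t].mean(0)if t.any() else '', (Q[t].min(0)+Q[t].max(0))/2 if t.any() else '',cv2.minEnclosingCircle(Q[t,:2].astype(np.float32)*1000) if t.any() else '')
    if rb:
        Q,C=sub(rb); m=(Q[:,2]>.049)&(Q[:,2]<.061)
        print('rest',m.sum(),rect(Q[m]),np.median(Q[m,2]))
if __name__=='__main__':
    c=np.load('/tmp/wrist.npy',allow_pickle=True).item()
    meas(c,(270,40,385,170),(305,185,370,248))
    P=cloud(c); 
    print('lid edge pts',P[5,280:380:20].round(3).tolist(), 'corners',[P[v,u].round(3).tolist() for v,u in [(48,281),(160,282),(160,370),(48,374)]])
    t=np.load('/tmp/top.npy',allow_pickle=True).item();P=cloud(t)
    print('top lid',[P[v,u].round(3).tolist() for v,u in [(203,250),(200,265),(216,255),(234,256),(216,263),(216,249)]])
    # decoys + bystanders heights
    for nm,(u,v) in dict(big=(190,270),small=(228,170),flask=(300,135)).items(): print(nm,P[v,u].round(3))
E
python3 m2.py
```

```text
base 9393 [547.6  43.7 120.3 141.3  15.2] 0.04995859744910791
pin top 187 [0.55709276 0.00841189 0.09469371] [0.55716416 0.00828877 0.09437607] ((557.1266479492188, 8.492705345153809), 8.613408088684082)
rest 1072 [ 606.7 -105.3   50.    50.    26.3] 0.054656744708507315
lid edge pts [[0.481, 0.112, 0.113], [0.499, 0.119, 0.109], [0.517, 0.124, 0.108], [0.536, 0.129, 0.109], [0.555, 0.132, 0.114]] corners [[0.481, 0.087, 0.061], [0.511, -0.039, 0.05], [0.621, -0.009, 0.05], [0.584, 0.115, 0.061]]
top lid [[0.555, 0.16, 0.166], [0.57, 0.131, 0.105], [0.522, 0.148, 0.161], [0.476, 0.144, 0.166], [0.525, 0.133, 0.126], [0.537, 0.194, -0.0]]
big [0.386 0.339 0.075]
small [0.664 0.245 0.052]
flask [0.771 0.041 0.022]
```

```bash
python3 -m crank '{"steps":[[[-0.1,0.9,-0.5],[0,0,0]],[[-0.1,0.9,-0.5],[0,0,0]],[[-0.1,0.6,-0.8],[0,0,0]],[[0,0,-0.8],[0,0,0]],[[0,0,-0.8],[0,0,0]],[[0,0,-0.8],[0,0,0]],[[0,0,0],[0,0,0]],[[0,0,0],[0,0,0]]]}' 60
python3 - <<'E'
from h import *
c=grab('wrist'); cv2.imwrite('pics/w2.png',c['pixels']); 
from m2 import meas
meas(c,(200,0,440,400),None); print(monitor.read_state()['ee_pos'])
E
```

```text
time: 2.73
ee_pos: [0.558, 0.0052, 0.1573]
eef_rot: [0.608, 0.794, -0.001, -0.0]
ft_force: [-0.9, 0.5, 0.8]
width: 0.0599
grip_force: 0.0
base 15728 [556.9   9.7 120.4 227.2  15.3] 0.049945514444338285
pin top 2248 [0.5310912  0.10418554 0.09891107] [0.53200985 0.06639702 0.09902428] ((541.0201416015625, 65.7020034790039), 67.65062713623047)
[0.55876795 0.00569401 0.15844225]
```

View pics/w2.png

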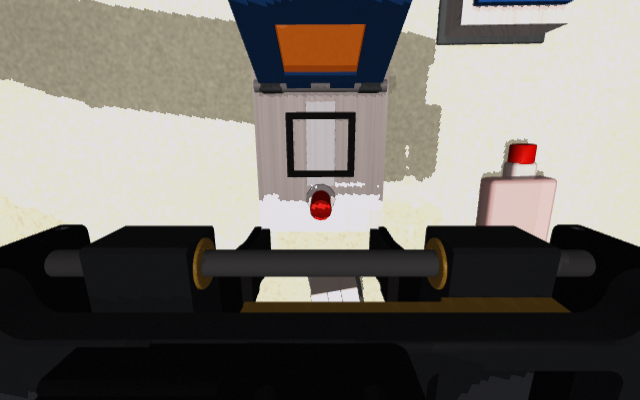

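The pin handle is at (320,205), between the finger columns (265 to 375). I'll measure it once more in this crop.

```bash
python3 - <<'E'
from h import *
from m2 import meas
c=np.load('/tmp/wrist.npy',allow_pickle=True).item()
meas(c,(295,170,345,228),None)
P=cloud(c)[190:226,300:340]; I=c['pixels'][190:226,300:340].astype(int)
m=(I[...,2]>70)&(I[...,1]<60)&(P[...,2]>.0925)&(P[...,2]<.1); print(m.sum(),cv2.minEnclosingCircle(P[m][:,:2].astype(np.float32)*1000),np.median(P[m][:,2]))
E
```

```text
base 1802 [556.7   5.9  49.   58.   15.7] 0.04997865276981084
pin top 334 [0.5571093  0.00878178 0.09467355] [0.55708536 0.00863196 0.09312682] ((557.137451171875, 8.51434326171875), 8.865487098693848)
330 ((557.0669555664062, 8.839874267578125), 8.70544147491455) 0.0947342981372192
```

```bash
python3 -m crank '{"steps":[[[-0.05,0.1,-0.8],[0,0,0]],[[0,0,-0.8],[0,0,0]],[[0,0,-0.8],[0,0,0]],[[0,0,-0.8],[0,0,0]],[[0,0,-0.65],[0,0,0]],[[0,0,0],[0,0,0]],[[0,0,0],[0,0,0]]]}' 60
python3 -m crank '{"steps":[[[0,0,0],[0,0,0]],[[0,0,0],[0,0,0]],[[0,0,0],[0,0,0]],[[0,0,0],[0,0,0]],[[0,0,0],[0,0,0]],[[0,0,0],[0,0,0]],[[0,0,0],[0,0,0]]]}' 0 30
```

```text
time: 3.37
ee_pos: [0.5578, 0.009, 0.0624]
eef_rot: [0.608, 0.794, 0.0, 0.0]
ft_force: [0.2, 0.2, 0.8]
width: 0.0601
grip_force: 0.0
time: 3.95
ee_pos: [0.5574, 0.0095, 0.0614]
eef_rot: [0.607, 0.794, 0.0, 0.0]
ft_force: [-0.4, -0.8, 0.9]
width: 0.021
grip_force: 0.0
```

```bash
python3 -m crank '{"steps":[[[0,0,0],[0,0,0]],[[0,0,0],[0,0,0]],[[0,0,0],[0,0,0]],[[0,0,0],[0,0,0]]]}' 0 30
python3 -c "
from h import *
print(np.mean([grab('top') is None or monitor.read_state()['ee_pos'] for i in range(5)],axis=0))"
python3 -m crank '{"steps":[[[0,0,0.4],[0,0,0]],[[0,0,0.5],[0,0,0]],[[0,0,0.5],[0,0,0]],[[0,0,0.5],[0,0,0]],[[0,0,0.5],[0,0,0]],[[0,0,0.2],[0,0,0]],[[0,0,0],[0,0,0]]]}'
```

```text
time: 4.28
ee_pos: [0.5574, 0.0094, 0.0614]
eef_rot: [0.607, 0.794, 0.0, 0.0]
ft_force: [-0.2, -1.0, 1.1]
width: 0.0172
grip_force: 30.0
[0.5573805  0.00946035 0.06135432]
time: 5.12
ee_pos: [0.5583, 0.0095, 0.1283]
eef_rot: [0.607, 0.794, 0.001, 0.001]
ft_force: [0.5, 0.1, -1.0]
width: 0.0174
grip_force: 30.0
```

```bash
python3 -m crank '{"steps":[[[0.2,-0.4,0],[0,0,0]],[[0.4,-0.9,0],[0,0,0]],[[0.4,-0.9,0],[0,0,0]],[[0.4,-0.9,0],[0,0,0]],[[0.4,-0.9,0],[0,0,0]],[[0.2,-0.6,0],[0,0,0]],[[0,0,0],[0,0,0]],[[0,0,0],[0,0,0]]]}'
python3 - <<'E'
from h import *
for n in ['wrist','scene','top']:
    c=grab(n)
    if n=='wrist': w=c
    if n=='scene': s=c
cv2.imwrite('pics/p1.png',np.vstack([w['pixels'][150:350,160:480],cv2.resize(s['pixels'][195:245,260:340],(320,200))]))
print(np.mean([monitor.read_state()['ee_pos'] for i in range(1)],axis=0))
E
```

```text
time: 5.78
ee_pos: [0.607, -0.1065, 0.1253]
eef_rot: [0.608, 0.794, -0.0, -0.001]
ft_force: [-0.3, 1.1, -0.1]
width: 0.017
grip_force: 30.0
[ 0.6070899  -0.10414377  0.12614584]
```

View pics/p1.png

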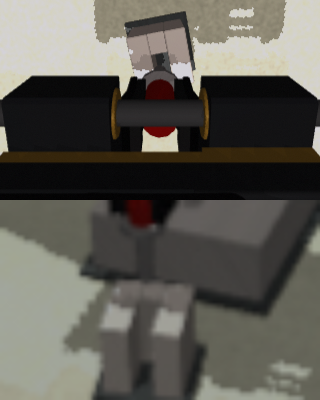

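The pin hangs upright above the rest, with the slot in line below it (crop: pin at x≈158, slot at about (158,60)). Lowering it.

```bash
python3 -m crank '{"steps":[[[0,0,-0.5],[0,0,0]],[[0,0,-0.3],[0,0,0]],[[0,0,-0.2],[0,0,0]],[[0,0,-0.2],[0,0,0]],[[0,0,-0.1],[0,0,0]],[[0,0,0],[0,0,0]]]}'
python3 -m crank '{"steps":[[[0,0,-0.2],[0,0,0]],[[0,0,-0.2],[0,0,0]],[[0,0,-0.2],[0,0,0]],[[0,0,-0.2],[0,0,0]],[[0,0,-0.2],[0,0,0]],[[0,0,0],[0,0,0]],[[0,0,0],[0,0,0]]]}'
```

```text
time: 6.43
ee_pos: [0.607, -0.1054, 0.0929]
eef_rot: [0.607, 0.794, -0.0, -0.001]
ft_force: [-0.0, 0.1, -0.9]
width: 0.0172
grip_force: 30.0
time: 7.02
ee_pos: [0.6072, -0.1055, 0.0684]
eef_rot: [0.607, 0.794, -0.0, -0.0]
ft_force: [-0.1, -0.2, -0.3]
width: 0.0171
grip_force: 30.0
```

No contact forces, so it's in the slot. Lower the last 2 mm, then release gently.

```bash
python3 -m crank '{"steps":[[[0,0,-0.04],[0,0,0]],[[0,0,-0.03],[0,0,0]],[[0,0,0],[0,0,0]]]}'
python3 -m crank '{"steps":[[[0,0,0],[0,0,0]],[[0,0,0],[0,0,0]],[[0,0,0],[0,0,0]],[[0,0,0],[0,0,0]],[[0,0,0],[0,0,0]],[[0,0,0],[0,0,0]]]}' 50
python3 -m crank '{"steps":[[[0,0,0.4],[0,0,0]],[[0,0,1],[0,0,0]],[[0,0,1],[0,0,0]],[[0,0,1],[0,0,0]],[[0,0,0.8],[0,0,0]],[[-0.2,0.4,0.4],[0,0,0]],[[0,0,0],[0,0,0]],[[0,0,0],[0,0,0]]]}'
python3 - <<'E'
from h import *
for n in ['top','scene','wrist']: c=grab(n)
P=cloud(c); I=c['pixels'].astype(int)
m=(I[...,2]>60)&(I[...,1]<.45*I[...,2])&(I[...,0]<.6*I[...,2])&(P[...,2]>.092)&(P[...,2]<.11)&(P[...,1]<-.05)
print(m.sum(),cv2.minEnclosingCircle(P[m][:,:2].astype(np.float32)*1000),np.median(P[m][:,2]))
t=np.load('/tmp/top.npy',allow_pickle=True).item(); P=cloud(t)
L=P[190:245,240:290].reshape(-1,3); C=t['pixels'][190:245,240:290].reshape(-1,3).astype(int)
k=(L[:,2]>.075)&(L[:,2]<.19); L=L[k]
y=np.array([-.262,.965]); s=(L[:,:2]-[.5477,.0465])@y
print('lid profile',[(z,np.median(s[abs(L[:,2]-z)<.01]).round(4)) for z in (.09,.11,.13,.15,.165)],L[:,2].max())
E
```

```text
time: 7.27
ee_pos: [0.6074, -0.1055, 0.0671]
eef_rot: [0.607, 0.794, 0.0, 0.0]
ft_force: [0.1, 0.1, -0.3]
width: 0.0171
grip_force: 30.0
time: 7.77
ee_pos: [0.6074, -0.1055, 0.0671]
eef_rot: [0.607, 0.794, 0.0, 0.0]
ft_force: [-0.6, 0.2, -0.3]
width: 0.0466
grip_force: 0.0
time: 8.43
ee_pos: [0.6021, -0.0944, 0.1821]
eef_rot: [0.607, 0.795, 0.0, 0.0]
ft_force: [0.2, -0.2, 0.3]
width: 0.0496
grip_force: 0.0
277 ((607.1322631835938, -106.2486343383789), 8.653299331665039) 0.09970046024699442
lid profile [(0.09, np.float64(0.0729)), (0.11, np.float64(0.0823)), (0.13, np.float64(0.0903)), (0.15, np.float64(0.0987)), (0.165, np.float64(0.1075))] 0.17106696421559753
```

```bash
python3 -m crank '{"steps":[[[0,0,0.8],[0,0,0]],[[0,0.4,0.7],[0,0,0]],[[-0.4,0.9,0],[0,0,0]],[[-0.4,1,0],[0,0,0]],[[-0.4,1,0],[0,0,0]],[[-0.4,1,0],[0,0,0]],[[-0.4,1,0],[0,0,0]],[[-0.4,1,0],[0,0,0]],[[-0.4,1,0],[0,0,0]],[[-0.4,1,0],[0,0,0]]]}' 0 20
python3 -m crank '{"steps":[[[-0.4,1,0],[0,0,0]],[[-0.2,1,0],[0,0,0]],[[0,1,0],[0,0,0]],[[0,0.2,-0.4],[0,0,0]],[[0,0,-0.8],[0,0,0]],[[0,0,-0.8],[0,0,0]],[[0,0,-0.8],[0,0,0]],[[0,0,-0.6],[0,0,0]],[[0,0,0],[0,0,0]],[[0,0,0],[0,0,0]]]}'
```

```text
time: 9.42
ee_pos: [0.5214, 0.1127, 0.2185]
eef_rot: [0.608, 0.794, -0.001, -0.001]
ft_force: [1.0, -0.0, -0.0]
width: 0.0011
grip_force: 0.0
time: 10.25
ee_pos: [0.5068, 0.1913, 0.1335]
eef_rot: [0.608, 0.794, -0.001, -0.001]
ft_force: [0.3, 0.6, 0.6]
width: 0.0004
grip_force: 0.0
```

```bash
python3 -m crank '{"steps":[[[0.13,-0.48,0],[0,0,0]],[[0.13,-0.48,0],[0,0,0]],[[0.13,-0.48,0],[0,0,0]],[[0.13,-0.48,0],[0,0,0]],[[0.13,-0.48,0],[0,0,0]],[[0.13,-0.48,0],[0,0,0]]]}'
python3 -m crank '{"steps":[[[0.13,-0.48,0],[0,0,0]],[[0.13,-0.48,0],[0,0,0]],[[0.13,-0.48,0],[0,0,0]],[[0,0,0],[0,0,0]],[[0,0,0],[0,0,0]],[[0,0,0],[0,0,0]],[[0,0,0],[0,0,0]],[[0,0,0],[0,0,0]],[[0,0,0],[0,0,0]]]}'
python3 - <<'E'
from h import *
c=grab('scene'); cv2.imwrite('pics/s2.png',cv2.resize(c['pixels'][100:260,200:420],None,fx=2,fy=2))
E
```

```text
time: 10.75
ee_pos: [0.5274, 0.1191, 0.1352]
eef_rot: [0.607, 0.794, 0.0, 0.0]
ft_force: [0.7, 1.3, 0.6]
width: 0.0004
grip_force: 1.1
time: 11.5
ee_pos: [0.5365, 0.0845, 0.1346]
eef_rot: [0.607, 0.795, 0.0, 0.0]
ft_force: [0.7, 1.2, 0.7]
width: 0.0007
grip_force: 0.0
```

View pics/s2.png

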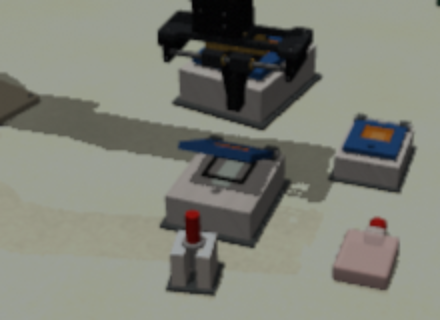

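The picture shows the lid sinking onto the base (230,148) and the pin still upright in the rest (193,230). Going back to the pin.

```bash
python3 -m crank '{"steps":[[[0,0,0.9],[0,0,0]],[[0.2,-0.35,0.9],[0,0,0]],[[0.4,-0.9,0],[0,0,0]],[[0.3,-0.9,0],[0,0,0]],[[0.4,-1,0],[0,0,0]],[[0.3,-1,0],[0,0,0]],[[0.4,-1,0],[0,0,0]],[[0.3,-1,0],[0,0,0]],[[0.3,-1,0],[0,0,0]],[[0,0,0],[0,0,0]]]}' 50
python3 -m crank '{"steps":[[[0,0,0],[0,0,0]],[[0,0,0],[0,0,0]],[[0,0,0],[0,0,0]],[[0,0,0],[0,0,0]],[[0,0,0],[0,0,0]],[[0,0,0],[0,0,0]],[[0,0,0],[0,0,0]],[[0,0,0],[0,0,0]],[[0,0,0],[0,0,0]]]}'
python3 - <<'E'
from h import *
c=grab('wrist'); cv2.imwrite('pics/w3.png',c['pixels'])
P=cloud(c); I=c['pixels'].astype(int)
m=(I[...,2]>60)&(I[...,1]<.45*I[...,2])&(I[...,0]<.6*I[...,2])&(P[...,2]>.092)&(P[...,2]<.11)&(P[...,1]<-.05)
print(m.sum(),cv2.minEnclosingCircle(P[m][:,:2].astype(np.float32)*1000),np.median(P[m][:,2]))
b=(I[...,0]>60)&(I[...,0]>2*I[...,2])&(P[...,2]>.055)&(P[...,2]<.1)&(abs(P[...,0]-.55)<.07)&(P[...,1]<.12); Q=P[b]
y=np.array([-.262,.965]); s=(Q[:,:2]-[.5467,.0472])@y
k=np.polyfit(s,Q[:,2],1); print('lid',b.sum(),s.min(),s.max(),k,'z at hole',np.polyval(k,-.04))
E
```

```text
time: 12.38
ee_pos: [0.6021, -0.1013, 0.1789]
eef_rot: [0.61, 0.792, -0.001, 0.001]
ft_force: [-0.8, -1.4, 0.1]
width: 0.0489
grip_force: 0.0
time: 13.13
ee_pos: [0.6016, -0.0948, 0.1796]
eef_rot: [0.607, 0.794, 0.0, 0.0]
ft_force: [0.2, -0.7, -0.6]
width: 0.0498
grip_force: 0.0
280 ((607.2535400390625, -106.54287719726562), 8.698474884033203) 0.09974105093121134
lid 8142 -0.05739327977348198 0.02206270868989295 [-0.05188337  0.0668771 ] z at hole 0.06895243033993265
```

View pics/w3.png

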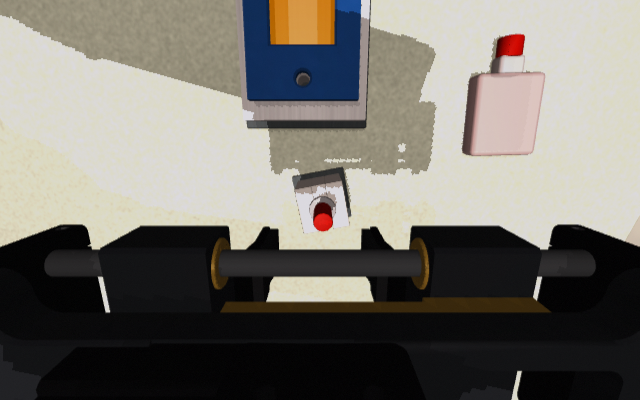

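The lid is ajar at 0.052 rad with its hole at (303,79), and the parked pin top is at (323,222). I'll measure the hole, then regrasp the pin.

```bash
python3 - <<'E'
from h import *
c=np.load('/tmp/wrist.npy',allow_pickle=True).item()
I=c['pixels'][60:97,284:324].astype(int); m=((I[...,0]<2*I[...,2])).astype(np.uint8)
n,l,st,ce=cv2.connectedComponentsWithStats(m); i=1+np.argmax(st[1:,4]); print(st[1:].tolist(),ce[i])
u,v=284+ce[i][0],60+ce[i][1]
o=c['T'][:3,3]; p=world(c,u,v,1.0); t=(.069-o[2])/(p[2]-o[2]); print('hole',o+t*(p-o))
E
python3 -m crank '{"steps":[[[0.23,-0.43,-0.4],[0,0,0]],[[0,0,-0.8],[0,0,0]],[[0,0,-0.8],[0,0,0]],[[0,0,-0.8],[0,0,0]],[[0,0,-0.8],[0,0,0]],[[0,0,-0.6],[0,0,0]],[[0,0,-0.3],[0,0,0]],[[0,0,0],[0,0,0]],[[0,0,0],[0,0,0]]]}'
```

```text
[[12, 12, 14, 14, 154]] [18.48701299 18.70779221]
hole [0.55760849 0.00768023 0.069     ]
time: 13.93
ee_pos: [0.6075, -0.1059, 0.067]
eef_rot: [0.608, 0.794, 0.0, -0.0]
ft_force: [-0.3, 0.7, 0.5]
width: 0.0504
grip_force: 0.0
```

```bash
python3 -m crank '{"steps":[[[0,0,0],[0,0,0]],[[0,0,0],[0,0,0]],[[0,0,0],[0,0,0]],[[0,0,0],[0,0,0]],[[0,0,0],[0,0,0]],[[0,0,0],[0,0,0]],[[0,0,0],[0,0,0]],[[0,0,0],[0,0,0]],[[0,0,0],[0,0,0]]]}' 0 45
python3 -m crank '{"steps":[[[0,0,0.4],[0,0,0]],[[0,0,0.6],[0,0,0]],[[0,0,0.6],[0,0,0]],[[0,0,0.6],[0,0,0]],[[0,0,0.6],[0,0,0]],[[0,0,0.2],[0,0,0]],[[0,0,0],[0,0,0]]]}'
```

```text
time: 14.68
ee_pos: [0.6075, -0.1056, 0.0673]
eef_rot: [0.607, 0.794, 0.0, 0.0]
ft_force: [0.1, 0.2, 2.8]
width: 0.0172
grip_force: 45.0
time: 15.27
ee_pos: [0.6082, -0.1056, 0.1438]
eef_rot: [0.607, 0.794, 0.001, 0.001]
ft_force: [0.4, 0.6, -0.9]
width: 0.0169
grip_force: 45.0
```

```bash
python3 -m crank '{"steps":[[[-0.2,0.4,0],[0,0,0]],[[-0.4,0.9,0],[0,0,0]],[[-0.4,0.9,0],[0,0,0]],[[-0.4,0.9,0],[0,0,0]],[[-0.4,0.9,0],[0,0,0]],[[-0.2,0.6,0],[0,0,0]],[[0,0,-0.3],[0,0,0]],[[0,0,0],[0,0,0]],[[0,0,0],[0,0,0]],[[0,0,0],[0,0,0]]]}'
python3 - <<'E'
from h import *
c=grab('wrist');print(monitor.read_state()['ee_pos'])
s=grab('scene')
cv2.imwrite('pics/w4.png',np.hstack([cv2.resize(c['pixels'][140:280,240:400],(400,350)),cv2.resize(s['pixels'][150:220,270:350],(400,350))]))
E
```

```text
time: 16.1
ee_pos: [0.5572, 0.0085, 0.134]
eef_rot: [0.608, 0.794, -0.0, -0.0]
ft_force: [0.4, -0.4, -0.7]
width: 0.0167
grip_force: 45.0
[0.55737971 0.0085115  0.13426522]
```

View pics/w4.png

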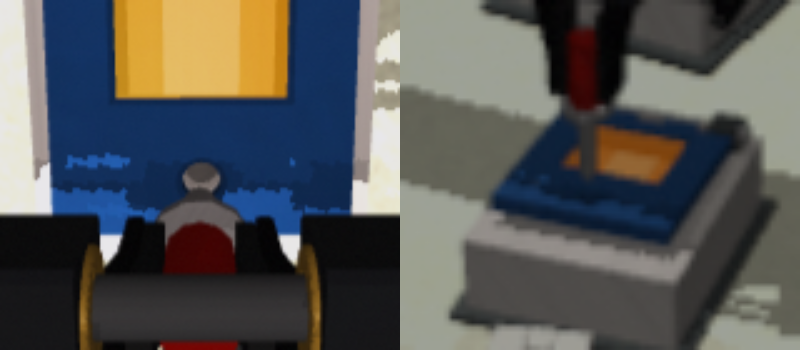

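The pin hangs over the hole (left view: tip at (202,180), hole hidden behind it). Lowering in stages while watching the force.

```bash
python3 -m crank '{"steps":[[[0,0.02,-0.3],[0,0,0]],[[0,0,-0.2],[0,0,0]],[[0,0,-0.2],[0,0,0]],[[0,0,-0.2],[0,0,0]],[[0,0,0],[0,0,0]],[[0,0,0],[0,0,0]]]}'
```

```text
time: 16.7
ee_pos: [0.5571, 0.01, 0.1117]
eef_rot: [0.607, 0.794, -0.0, -0.0]
ft_force: [0.6, 0.3, -0.5]
width: 0.017
grip_force: 45.0
```

```bash
python3 -m crank '{"steps":[[[0,0,-0.2],[0,0,0]],[[0,0,-0.2],[0,0,0]],[[0,0,-0.2],[0,0,0]],[[0,0,0],[0,0,0]],[[0,0,0],[0,0,0]]]}'
```

```text
time: 17.12
ee_pos: [0.5571, 0.01, 0.0967]
eef_rot: [0.607, 0.794, -0.0, -0.0]
ft_force: [-0.5, 0.8, -0.1]
width: 0.0167
grip_force: 45.0
```

Tip is in the bore with no force. Continue to press.

```bash
python3 -m crank '{"steps":[[[0,0,-0.2],[0,0,0]],[[0,0,-0.2],[0,0,0]],[[0,0,-0.2],[0,0,0]],[[0,0,-0.1],[0,0,0]],[[0,0,-0.1],[0,0,0]],[[0,0,0],[0,0,0]],[[0,0,0],[0,0,0]]]}' - 60
```

```text
time: 17.7
ee_pos: [0.5574, 0.0098, 0.0773]
eef_rot: [0.607, 0.794, -0.0, 0.0]
ft_force: [-1.9, -0.8, 4.0]
width: 0.0166
grip_force: 60.0
```

```bash
python3 -m crank '{"steps":[[[0,0,-0.04],[0,0,0]],[[0,0,-0.04],[0,0,0]],[[0,0,0],[0,0,0]],[[0,0,0],[0,0,0]]]}'
```

```text
time: 18.03
ee_pos: [0.5576, 0.0097, 0.0761]
eef_rot: [0.608, 0.794, -0.0, 0.0]
ft_force: [-4.5, -1.6, 12.5]
width: 0.0167
grip_force: 60.0
```

```bash
python3 -m crank '{"steps":[[[0,0,-0.06],[0,0,0]],[[0,0,-0.04],[0,0,0]],[[0,0,0],[0,0,0]],[[0,0,0],[0,0,0]],[[0,0,0],[0,0,0]]]}'
cat > m3.py <<'E'
from h import *
for n in ['wrist','scene']:
    c=grab(n); P=cloud(c); I=c['pixels'].astype(int)
    b=(I[...,0]>50)&(I[...,0]>2*I[...,2])&(P[...,2]>.055)&(P[...,2]<.075)&(abs(P[...,0]-.55)<.07)&(abs(P[...,1]-.03)<.09); Q=P[b]
    y=np.array([-.262,.965]); s=(Q[:,:2]-[.5467,.0472])@y
    j=(s>-.056)&(s<.05); s=s[j];Q=Q[j]; k=np.polyfit(s,Q[:,2],1); print(n,len(s),s.min(),s.max(),k,np.polyval(k,[-.04,.05]))
print(monitor.read_state())
cv2.imwrite('pics/f1.png',cv2.resize(c['pixels'][140:220,260:360],(500,400)))
E
python3 m3.py
```

```text
time: 18.45
ee_pos: [0.5579, 0.0097, 0.0757]
eef_rot: [0.608, 0.794, -0.0, 0.001]
ft_force: [-14.9, -3.8, 34.3]
width: 0.0169
grip_force: 60.0
wrist 14208 -0.04546453490562362 0.049999019678166896 [0.00054655 0.06362786] [0.06360599 0.06365518]
scene 205 -0.055732858685012675 0.04872466597606986 [0.00216029 0.06429829] [0.06421188 0.0644063 ]
{'time': 18.55, 'joint_positions': array([ 0.42323764,  0.38576605, -0.62253121,  1.7807948 ,  0.25718092,
        1.05564031, -0.02743284]), 'joint_vel': array([ 2.01423699e-03, -6.67458420e-04, -8.36166724e-04, -1.23239867e-03,
        3.80775934e-04,  9.44777157e-05,  2.70602881e-04]), 'joint_torque': array([-1.72164202e+00, -3.94739449e+01, -6.41464233e+00, -2.82208228e+01,
        2.34291041e-01, -5.12902468e+00,  2.50247901e-02]), 'ee_pos': array([0.55783745, 0.00962425, 0.07565816]), 'eef_rot': array([ 6.07561192e-01,  7.94272118e-01, -3.50584628e-04,  1.03795520e-03]), 'ft_force': array([-12.75899965,  -3.28162966,  33.46923929]), 'torque': array([-0.76675917,  3.19498347, -0.03044205]), 'grip_force': 60.027378969825804, 'width': 0.01679207298794157}
```

View pics/f1.png

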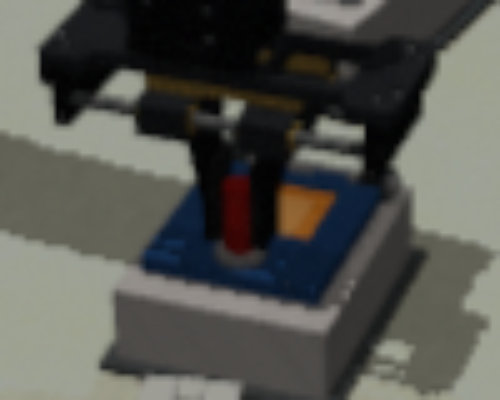

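The lid is level: slope about 0.001 rad, top at 64 mm. The flange is down with 34 N, and the tip is at about 24 mm. Handing in.

```bash
python3 -c "
from h import *
print(ticket.close_job())"
```

```text
the job is handed in; nothing more can be done
None
```

The job is handed in, though the hand-in returned no verdict: the pin was parked, the lid swung over, and the pin is back through the lid in the bore, held at about 34 N with the lid level and the bystanders untouched.

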